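# Drag a battery pack into the tester

## Robot

A 6-joint arm with a two-finger parallel gripper is mounted at the origin on the work surface. World frame = base frame: x ahead of the robot, y to its left, z up, the work surface at z = 0. Lengths are in m, angles in rad, forces in N, time in s.
With the tool pointing down it reaches from about 0.225 to 0.875 m from the base axis. Payload 3.4 kg.
Tool frame: the origin (TCP) lies on the centre line of the jaws, within the pads' length; the fingertips stand 8 mm ahead of it and the grasp point (between the pads) lies 11 mm behind it; z points along the fingers, y is the line along which they close (so a half turn about z gives the same grasp; the last joint's range is limited). The gripper opens to 85 mm and grips with 20 to 120 N. Pads are 22 mm wide; open, the fingers measure 114 mm over their backs; the gripper's body (76 mm by 85 mm) begins 54 mm behind the grasp point. The pads swing forward as they close: fully open they stand 13 mm farther back than shut.
Start: joints at [1.137, 0.276, 1.505, -0, 1.361, -0.121], TCP at [0.177, 0.547, 0.239] pointing down, gripper open.
Joint ranges: [-2.89, 2.89], [-0.75, 2.08], [0.22, 2.7], [-1.18, 4.32], [0.11, 2.71], [-2.7, 2.7]. Speed limits (rad/s): [2.57, 2.57, 3.14, 3.14, 3.14, 3.14].

## Interface

Orientations are given as [roll, pitch, yaw] about the fixed x, y, z axes, in that order (R = Rz(yaw) Ry(pitch) Rx(roll)).
In Python, from cell import arm gives the robot as it stands. The module is installed in compiled form; this text tells all that it offers.
- The arm moves only by the shell command python3 -m creep 'ROWS' [FORCE]. ROWS is a JSON list of rows, 1 to 20 of them, each an object with the fields aperture (the opening from 0.0 (shut) to 1.0 (fully open)), tx, ty, tz (the shift in parts of the range, where 1.0 means 75 cm), ax, ay, az (a rotation vector in a scale on which 1.0 is 4 rad); a field left out counts as zero (the opening has to be given); each row is the pose to reach, as a shift and turn from the pose commanded when the command began, along the tool's axes at that moment; what a row does not reach only later rows make up. A row lasts 1/12 s, in which the tool goes at most 0.0417 m and 0.125 rad, less where a joint would pass 70% of its speed; a pose out of reach is approached as far as the arm can. The fingers move at their own pace and stop on an object; FORCE is the grip in N (left out, the last holds). Time passes only in rows, so rows that do not move let the fingers close. It prints the time, the measured TCP pose, the force, the opening and the grip force at its end. Shift and turn numbers lie between -1 and 1, and a call with a number outside is refused. Input that does not fit is refused with a message, and nothing moves.
- arm.get_state(): the state, without advancing time (a new reading comes with each control period).
- arm.get_image(name): name is "side" or "top"; returns the picture (420x560x3 uint8, blue, green, red); there is no depth.
- arm.camera_params(name): a dict with "K" (3x3 intrinsics, pixels), "cam_to_world" (4x4, takes a point from camera to world coordinates). Camera axes: x right, y up, looking along -z (the intrinsics and any distortion apply to the point x, -y, -z); pixel columns grow to the right and rows downward; lengths in m; the calibration is good to about 2 mm. A picture is of the moment at which its call begins. camera_params takes no time and is no camera call.
- arm.finish_job(): hands the job in; it is judged then, once.
Trained networks look in the newest picture that a camera, given by its name, has taken for a name from the list of things; names that differ only in an ending like _2 or _b are one class to them, and where a whole thing is asked for, a point or a joint stands for the part that bears it (a point fixed in the world has none). Each returns a list of dicts, best first, with "score" (0 to 1); they miss things now and then, are a little off and sometimes report something else, mostly with a low value. They report only what shows in the picture. A call takes as long as a camera call. They do not tell look-alikes from the thing itself.
- arm.look_for(camera, label): "box" ([left, top, width, height] in pixels, round what is visible of it).
- arm.mark_of(camera, label): "xy" ([column, row] in pixels: a listed point, or the origin of a listed thing).
The state is a dict: "time": time; "qpos": joint angles; "dq": joint speeds; "joint_efforts": joint torques, N m; "position": TCP position; "ee_rot": TCP orientation; "contact_force": force on the tool from outside, world axes, zero at the start; "wrist_torque": the same for the moment, N m; "gripper_width": opening from 0.0 (shut) to 1.0 (fully open); "gripper_force": force on a finger pad.
Only numpy, scipy, OpenCV 4.12 (cv2) and the standard library are available. Lean on these libraries where they do the work, as an engineer would, in place of code of your own. Each camera call takes 0.05 s, during which the arm holds its last target. There are 200 camera calls.

## Task

The battery pack that has the screw-top jar standing on it is next to be tested. First move the jar, upright, onto the round cork coaster so that it stands wholly on it; then press down on the top of the pack, drag it back out of its bay under the rack and slide it, flat on the table all the way, into the tester cradle until its contact edge is fully home against the contact bar. Never lift or tip the pack, do not tip the jar over, and do not move the other pack, the tin, the phone or the lamp.

Things in the scene. Friction and masses are not known exactly. Their poses are not given: they have to be found in the camera images.
- pack: the flat black battery pack to test, 100 (own x) x 90 (own y) x 10 mm, 0.11 to 0.22 kg; origin at the centre of its underside. Its -x edge (four brass contacts) faces out of the rack. It starts in either rack bay, front 45 to 55 mm out, the rest under the roof. Rubber-coated top (friction about 1.2), smooth underside (0.35 on the table): 6 to 12 N drags it; two spread fingertips also turn it.
- pack_front (a point): middle of the pack's -x (contact) edge, 50 mm ahead of its centre and 5 mm above its underside
- spare_pack: an identical pack in the other bay, its front sticking out 45 to 55 mm in the same way, to be left where it is
- jar: clear plastic screw-top jar, 42 mm diameter, 62 mm tall, about 0.1 kg, standing upright on the front part of the pack, its base 10 mm above the table; origin at the centre of its underside, z up
- rack: fixed low steel rack, 212 mm wide (own y); two bays, each 94 mm wide, centred 51 mm either side of its middle. Roof from x = 0 to 116 mm, underside 14, top 20 mm above the table; cells on it from x = 60 mm on, up to 32 mm high. Bay walls 8 mm thick start at x = -2 mm. Origin: middle of the roof's front edge, at table height; +x points into the rack
- cradle: fixed tester, open to its +x. Origin: middle of the contact bar's face at table height. Home: pack_front at x = 0, y = 0, pack centre at x = 50 mm, pack x along cradle x. Side guides 8 mm high, 96 mm apart inside, run to x = 44 mm, then flare at 0.5 rad to a mouth 120 mm wide inside, 134 mm overall, at x = 66 mm. Bar 20 mm high; housing behind it 24 mm high, 118 mm wide, to x = -72 mm
- coaster: fixed round cork coaster, 92 mm diameter, 4 mm thick; origin at the centre of its underside
- tin: bystander: closed steel can, 68 mm diameter, 70 mm tall, loose; origin at the centre of its underside
- phone: bystander: black phone lying flat, 150 (own x) x 72 x 9 mm, loose; origin at the centre of its underside
- lamp: bystander: bulb on a post, base 90 mm diameter, bulb 60 mm, 252 mm tall overall, loose; origin at the centre of its underside
There are look-alikes about, which are no part of the job. What is shaped like the pack but blue is not meant. There is more than one size of the jar; the one meant has the size given above.

How it is judged:
By the outcome, as a careful person would: the job done as asked, in the order asked, and still so for the second after the job is handed in, with the robot touching nothing.
It also fails if it takes over 72 s, if anything falls off the work surface, if the arm or the gripper's body presses on something with over 40 N, if the wrist force passes 120 N, or if a joint passes its speed limit or range.

## Working session

There is one attempt and no reset: what is moved stays moved. The work goes in short steps, Python scripts to look and compute and a shell command to move; the robot and the scene stay as the last step left them, time stands still between calls to the robot, and variables do not carry over. Pictures are saved under pics/ and viewed, at most 10 in all, crops included, and the job is handed in when it is done.

```bash
mkdir -p pics
cat > h.py <<'E'
import numpy as np, cv2
from cell import arm
def ray(cam,uv):
    p=arm.camera_params(cam);K=np.array(p["K"]);T=np.array(p["cam_to_world"])
    d=np.array(p.get("dist",p.get("distortion",np.zeros(5))),float)
    q=cv2.undistortPoints(np.array([[uv]],float),K,d)[0,0]
    return T[:3,3],T[:3,:3]@np.array([q[0],-q[1],-1])
def at(cam,uv,z):
    o,d=ray(cam,uv);return o+d*(z-o[2])/d[2]
def proj(cam,P):
    p=arm.camera_params(cam);K=np.array(p["K"]);T=np.array(p["cam_to_world"])
    d=np.array(p.get("dist",p.get("distortion",np.zeros(5))),float)
    c=T[:3,:3].T@(np.array(P)-T[:3,3]);c=np.array([[c[0],-c[1],-c[2]]])
    return cv2.projectPoints(c,np.zeros(3),np.zeros(3),K,d)[0][0,0]
E
python3 - <<'E'
from h import *
for c in("top","side"):
    cv2.imwrite(f"pics/{c}0.png",arm.get_image(c)); print(c,arm.camera_params(c))
    for l in("pack","pack_front","jar","rack","cradle","coaster","tin","phone","lamp"):
        print(l,[(round(r["score"],2),np.round(r["xy"]).tolist(),np.round(at(c,r["xy"],{"pack_front":.005,"jar":.01}.get(l,0)),3)[:2].tolist()) for r in arm.mark_of(c,l)])
E
```

```text
top {'K': array([[471.83329048,   0.        , 273.40367794],
       [  0.        , 471.83329048, 204.52148536],
       [  0.        ,   0.        ,   1.        ]]), 'cam_to_world': array([[ 0.01908807,  0.99887297, -0.04345621,  0.47840745],
       [-0.99971415,  0.0196939 ,  0.01355581,  0.0068351 ],
       [ 0.01439636,  0.04318503,  0.99896336,  0.95861959],
       [ 0.        ,  0.        ,  0.        ,  1.        ]])}
pack [(0.68, [384.0, 296.0], [0.34, -0.233]), (0.67, [314.0, 132.0], [0.67, -0.087])]
pack_front [(0.85, [365.0, 318.0], [0.295, -0.195]), (0.78, [315.0, 153.0], [0.626, -0.088]), (0.7, [202.0, 202.0], [0.522, 0.137]), (0.56, [264.0, 128.0], [0.676, 0.016])]
jar [(0.8, [364.0, 226.0], [0.479, -0.188]), (0.59, [320.0, 145.0], [0.643, -0.098])]
rack [(0.84, [288.0, 127.0], [0.679, -0.033])]
cradle [(0.82, [281.0, 262.0], [0.404, -0.025]), (0.56, [109.0, 225.0], [0.471, 0.324])]
coaster [(0.68, [420.0, 211.0], [0.513, -0.306])]
tin [(0.6, [111.0, 227.0], [0.469, 0.322]), (0.18, [314.0, 134.0], [0.667, -0.087])]
phone [(0.89, [131.0, 99.0], [0.73, 0.29])]
lamp [(0.93, 
[... 511 characters left out ...]
8, [276.0, 336.0], [0.336, -0.237]), (0.78, [358.0, 229.0], [0.683, -0.082])]
pack_front [(0.98, [258.0, 206.0], [0.524, 0.128]), (0.75, [249.0, 326.0], [0.302, -0.192]), (0.6, [340.0, 232.0], [0.632, -0.073])]
jar [(0.89, [355.0, 236.0], [0.65, -0.108]), (0.82, [318.0, 287.0], [0.474, -0.19]), (0.4, [368.0, 321.0], [0.499, -0.313])]
rack [(0.69, [347.0, 220.0], [0.683, -0.042])]
cradle [(0.75, [248.0, 264.0], [0.394, -0.037]), (0.74, [356.0, 231.0], [0.673, -0.086])]
coaster [(0.63, [371.0, 317.0], [0.517, -0.305])]
tin [(0.68, [205.0, 180.0], [0.471, 0.324])]
phone [(0.76, [286.0, 157.0], [0.732, 0.3]), (0.68, [338.0, 233.0], [0.631, -0.069])]
lamp [(0.94, [432.0, 275.0], [0.712, -0.293])]
```

View pics/top0.png

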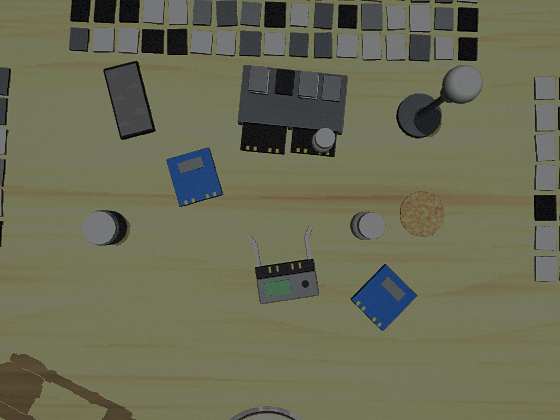

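View pics/side0.png

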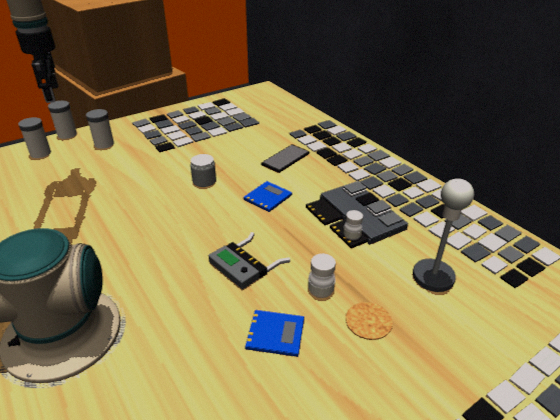

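The top view shows the rack at (290,100) with the target jar on the right-hand pack at (322,142). The cradle is at (286,270), opening toward the rack, and the coaster is at (421,213). The larger jar at (368,225) is a look-alike. In the side view, the target jar is at (354,225). Next I'll zoom in.

Run:
```python
from h import *
a=cv2.imread("pics/top0.png");
r=cv2.resize(a[55:165,232:352],None,fx=5,fy=5,interpolation=cv2.INTER_CUBIC)
cv2.imwrite("pics/rack.png",cv2.convertScaleAbs(r,alpha=2.0))
r=cv2.resize(a[220:310,240:330],None,fx=6,fy=6,interpolation=cv2.INTER_CUBIC)
cv2.imwrite("pics/crad.png",cv2.convertScaleAbs(r,alpha=1.6))
```

```text
(no output)
```

View pics/rack.png

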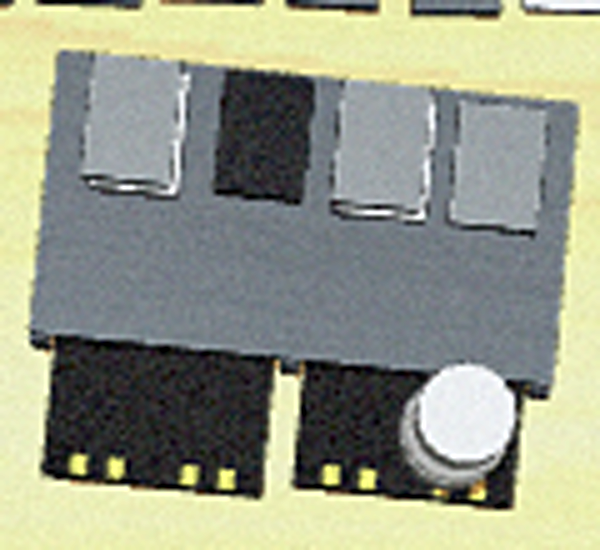

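View pics/crad.png

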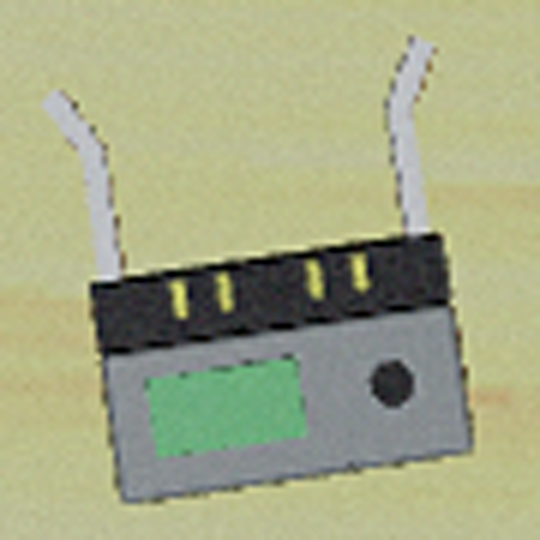

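The rack crop shows the jar lid centred at crop (466,414) and the pack's front edge running from (295,488) to (513,508). The cradle crop shows the bar's front edge running from (90,285) to (440,235), with the mouth tips at (65,92) and (415,40).

Run:
```python
from h import *
R=lambda x,y,z:at("top",((x+.5)/5-.5+232,(y+.5)/5-.5+55),z)[:2]
C=lambda x,y,z:at("top",((x+.5)/6-.5+240,(y+.5)/6-.5+220),z)[:2]
def ax(l,r,n):
    d=l-r; print(n,l.round(4),r.round(4),"mid",((l+r)/2).round(4),"len",np.linalg.norm(d).round(4),"yaw",round(np.arctan2(-d[0],d[1]),4))
ax(R(32,332,.02),R(548,385,.02),"rooffront")
ax(R(58,50,.02),R(580,103,.02),"roofback")
ax(R(43,476,.01),R(261,497,.01),"sparefront")
ax(R(295,488,.01),R(513,508,.01),"packfront")
print("jar top",R(466,414,.072))
ax(C(90,284,.02),C(440,234,.02),"bar")
ax(C(125,502,.024),C(472,450,.024),"house back")
ax(C(118,275,.008),C(408,235,.008),"guide0")
ax(C(103,150,.008),C(388,108,.008),"guide44")
ax(C(62,93,.008),C(417,40,.008),"mouth")
for l in("jar","coaster"):
  for c in("top","side"):
    arm.get_image(c)
    for r in arm.look_for(c,l): print(l,c,round(r["score"],2),np.round(r["box"],1))
p=[-np.inf]
s=arm.get_state();print(s["position"],s["ee_rot"],s["time"])
```

```text
rooffront [0.6854 0.0683] [ 0.6685 -0.1393] mid [ 0.677  -0.0355] len 0.2082 yaw -0.081
roofback [0.8002 0.0604] [ 0.7836 -0.1508] mid [ 0.7919 -0.0452] len 0.2118 yaw -0.0786
sparefront [0.629  0.0632] [ 0.6223 -0.0251] mid [0.6257 0.019 ] len 0.0885 yaw -0.0753
packfront [ 0.6263 -0.0388] [ 0.62   -0.1273] mid [ 0.6232 -0.083 ] len 0.0887 yaw -0.0707
jar top [ 0.64623375 -0.10018702]
bar [0.3949 0.029 ] [ 0.4134 -0.0863] mid [ 0.4042 -0.0287] len 0.1168 yaw 0.1592
house back [0.3245 0.016 ] [ 0.3433 -0.0975] mid [ 0.3339 -0.0408] len 0.1151 yaw 0.1644
guide0 [0.397 0.02 ] [ 0.4121 -0.0768] mid [ 0.4046 -0.0284] len 0.0979 yaw 0.1544
guide44 [0.4386 0.0258] [ 0.4544 -0.0694] mid [ 0.4465 -0.0218] len 0.0966 yaw 0.1645
mouth [0.4574 0.04  ] [ 0.4774 -0.0788] mid [ 0.4674 -0.0194] len 0.1204 yaw 0.1669
jar top 0.93 [312.4 128.8  24.6  24.4]
jar top 0.89 [351.  210.9  35.1  29.6]
jar side 0.77 [307.4 250.6  28.7  49.5]
jar side 0.66 [346.7 210.3  16.9  30.1]
jar side 0.48 [413.7 179.5  61.9 111.2]
jar side 0.26 [328.4 217.5  39.9  28.8]
coaster top 0.76 [397.5 190.7  50.2  46. ]
coaster side 0.84 [347.  303.2  46.4  35.1]
coaster side 0.53 [322.  181.2  86.2  62.5]
[0.17695854 0.54710839 0.23933774] [3.14150090e+00 6.50759070e-06 2.82878378e+00] 1.4
```

```bash
cat > d.py <<'E'
import sys
from h import *
from scipy.spatial.transform import Rotation as Ro
x,y,z,w=map(float,sys.argv[1:5]); s=arm.get_state()
R=Ro.from_euler("xyz",s["ee_rot"]); T=Ro.from_euler("xyz",[np.pi,0,w])
print("t",s["time"],"d",R.inv().apply(np.array([x,y,z])-s["position"]).round(4),"rv",(R.inv()*T).as_rotvec().round(4),"F",np.round(s["contact_force"],1))
E
python3 d.py .646 -.1 .16 3.06
python3 -c "
from h import *
print(at('top',(422.6,213.7),.004),at('side',(370.2,320.7),.004),proj('side',(.646,-.1,.041)),proj('side',(.646,-.1,.072)))"
```

```text
t 1.4 d [-0.6454 -0.4714  0.0793] rv [ 1.000e-04  0.000e+00 -2.312e-01] F [0.8 0.2 0.2]
[ 0.5072412  -0.30974439  0.004     ] [ 0.50727901 -0.31322643  0.004     ] [352.99702944 224.8581297 ] [354.38556137 214.42425948]
```

The manual's scale: shifts go in shares of 75 cm and turns go in shares of 4 rad. Converting my numbers, -0.645 m / 0.75 = -0.86, -0.48 m / 0.75 = -0.64, -0.231 rad / 4 = -0.0578.

```bash
python3 -m creep '[{"aperture":1, "tx":-0.2133, "ty":-0.1573, "az":-0.015}, {"aperture":1, "tx":-0.4267, "ty":-0.3147, "az":-0.03}, {"aperture":1, "tx":-0.64, "ty":-0.472, "tz":0.0267, "az":-0.045}, {"aperture":1, "tx":-0.86, "ty":-0.628, "tz":0.0533, "az":-0.0578}, {"aperture":1, "tx":-0.86, "ty":-0.628, "tz":0.0533, "az":-0.0578}, {"aperture":1, "tx":-0.86, "ty":-0.628, "tz":0.0533, "az":-0.0578}, {"aperture":1, "tx":-0.86, "ty":-0.628, "tz":0.0533, "az":-0.0578}, {"aperture":1, "tx":-0.86, "ty":-0.628, "tz":0.0533, "az":-0.0578}, {"aperture":1, "tx":-0.86, "ty":-0.628, "tz":0.0533, "az":-0.0578}, {"aperture":1, "tx":-0.86, "ty":-0.628, "tz":0.0533, "az":-0.0578}, {"aperture":1, "tx":-0.86, "ty":-0.628, "tz":0.0533, "az":-0.0578}, {"aperture":1, "tx":-0.86, "ty":-0.628, "tz":0.0533, "az":-0.0578}, {"aperture":1, "tx":-0.86, "ty":-0.628, "tz":0.0533, "az":-0.0578}, {"aperture":1, "tx":-0.86, "ty":-0.628, "tz":0.0533, "az":-0.0578}, {"aperture":1, "tx":-0.86, "ty":-0.628, "tz":0.0533, "az":-0.0578}, {"aperture":1, "tx":-0.86, "ty":-0.628, "tz":0.0533, "az":-0.0578}, {"aperture":1, "tx":-0.86, "ty":-0.628, "tz":0.0533, "az":-0.0578}, {"aperture":1, "tx":-0.86, "ty":-0.628, "tz":0.1067, "az":-0.0578}, {"aperture":1, "tx":-0.86, "ty":-0.628, "tz":0.1067, "az":-0.0578}, {"aperture":1, "tx":-0.86, "ty":-0.628, "tz":0.1067, "az":-0.0578}]'
python3 d.py .646 -.1 .036 3.06
```

```text
time: 3.07
position: [0.6474, -0.1038, 0.1566]
ee_rot: [-3.14, -0.001, 3.057]
contact_force: [0.1, 0.4, 0.2]
gripper_width: 1.0
gripper_force: 0.0
t 3.0667 d [0.0016 0.0038 0.1206] rv [-0.0015 -0.0007 -0.0029] F [0.1 0.4 0.2]
```

To row units: 0.123 m / 0.75 = 0.164, 0.11 m / 0.75 = 0.1467.

```bash
python3 -m creep '[{"aperture":1, "tz":0.04}, {"aperture":1, "tz":0.08}, {"aperture":1, "tz":0.12}, {"aperture":1, "tz":0.1467}, {"aperture":1, "tz":0.164}, {"aperture":1, "tz":0.164}, {"aperture":1, "tz":0.164}]'
python3 d.py .646 -.1 .036 3.06
python3 - <<'E'
from h import *
a=arm.get_image("top")[80:180,270:390];b=arm.get_image("side")[150:270,300:420]
cv2.imwrite("pics/g1.png",np.hstack([cv2.resize(cv2.convertScaleAbs(x,alpha=1.6),(400,400),interpolation=2) for x in(a,b)]))
E
```

```text
time: 3.65
position: [0.6453, -0.099, 0.0358]
ee_rot: [3.141, -0.002, 3.06]
contact_force: [0.2, 1.0, 0.5]
gripper_width: 1.002
gripper_force: 0.0
t 3.65 d [-0.0008 -0.0009 -0.0002] rv [ 0.0006 -0.0017  0.0001] F [0.2 1.  0.5]
```

View pics/g1.png

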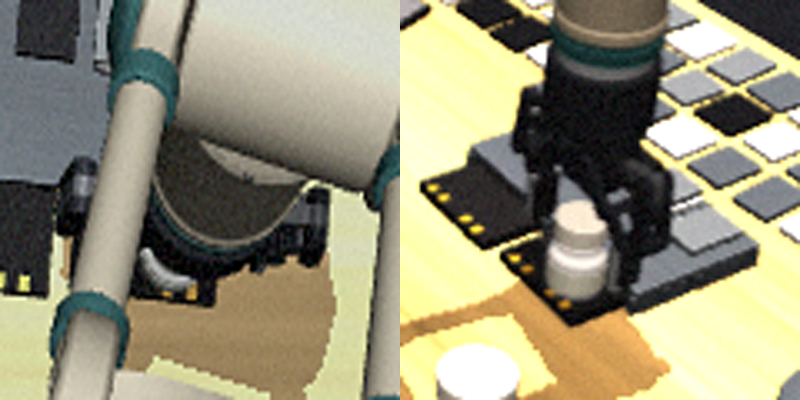

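The fingers straddle the jar, which is at (575,250) in the side crop, and nothing is touching. I'll close the gripper.

```bash
python3 -m creep '[{"aperture":0}, {"aperture":0}, {"aperture":0}, {"aperture":0}, {"aperture":0}, {"aperture":0}, {"aperture":0}, {"aperture":0}, {"aperture":0}, {"aperture":0}]' 30; python3 d.py .509 -.309 .16 3.06
```

```text
time: 4.58
position: [0.6462, -0.0995, 0.0375]
ee_rot: [3.142, 0.001, 3.06]
contact_force: [-1.2, 0.1, 5.7]
gripper_width: 0.475
gripper_force: 30.2
t 4.5833 d [ 0.1194 -0.22   -0.1227] rv [ 0.0001  0.0014 -0.0002] F [-1.2  0.1  5.7]
```

To row units: -0.22 m / 0.75 = -0.2933, -0.11 m / 0.75 = -0.1467.

```bash
python3 -m creep '[{"aperture":0, "tz":-0.0133}, {"aperture":0, "tz":-0.04}, {"aperture":0, "tz":-0.08}, {"aperture":0, "tz":-0.12}, {"aperture":0, "tz":-0.1467}, {"aperture":0, "tx":0.0227, "ty":-0.0413, "tz":-0.1467}, {"aperture":0, "tx":0.0453, "ty":-0.0827, "tz":-0.1467}, {"aperture":0, "tx":0.068, "ty":-0.1253, "tz":-0.1467}, {"aperture":0, "tx":0.0907, "ty":-0.1667, "tz":-0.1467}, {"aperture":0, "tx":0.1133, "ty":-0.2093, "tz":-0.1467}, {"aperture":0, "tx":0.136, "ty":-0.2507, "tz":-0.1467}, {"aperture":0, "tx":0.1493, "ty":-0.276, "tz":-0.1467}, {"aperture":0, "tx":0.1591, "ty":-0.2933, "tz":-0.1467}, {"aperture":0, "tx":0.1591, "ty":-0.2933, "tz":-0.1467}, {"aperture":0, "tx":0.1591, "ty":-0.2933, "tz":-0.1467}]'; python3 d.py .509 -.309 .03 3.06
python3 - <<'E'
from h import *
a=arm.get_image("top");b=arm.get_image("side")
cv2.imwrite("pics/g2.png",np.hstack([cv2.resize(cv2.convertScaleAbs(x,alpha=1.6),(400,400),interpolation=2) for x in(a[60:260,260:460],b[200:350,280:430])]))
E
```

```text
time: 5.83
position: [0.5084, -0.3094, 0.1464]
ee_rot: [3.141, 0.0, 3.058]
contact_force: [1.0, 0.5, -1.2]
gripper_width: 0.472
gripper_force: 30.5
t 5.8333 d [-0.0005  0.0004  0.1164] rv [ 0.0006  0.0002 -0.0023] F [ 1.   0.5 -1.2]
```

View pics/g2.png

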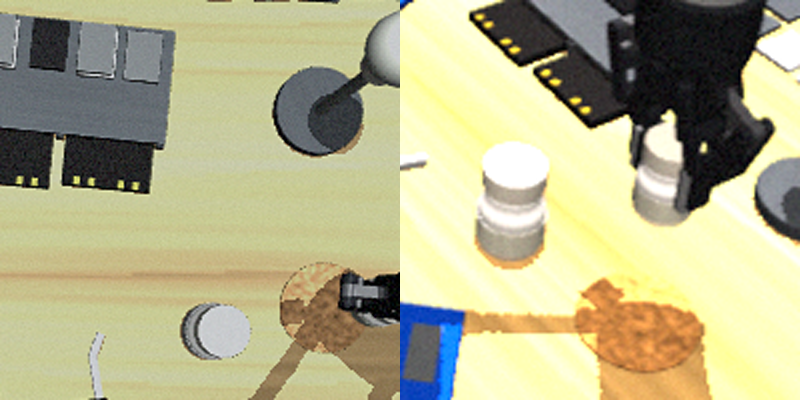

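The jar is held upright, and the coaster centre is at crop (322,308) in the top view, as expected. I'll lower it.

To row units: 0.113 m / 0.75 = 0.1507, 0.111 m / 0.75 = 0.148.

```bash
python3 -m creep '[{"aperture":0, "tz":0.04}, {"aperture":0, "tz":0.08}, {"aperture":0, "tz":0.1133}, {"aperture":0, "tz":0.1333}, {"aperture":0, "tz":0.1427}, {"aperture":0, "tz":0.148}, {"aperture":0, "tz":0.1507}, {"aperture":0, "tz":0.1507}]'; python3 -m creep '[{"aperture":0, "tz":0.002}, {"aperture":0, "tz":0.0033}, {"aperture":0, "tz":0.0033}]'
```

```text
time: 6.6
position: [0.5097, -0.3089, 0.0339]
ee_rot: [-3.141, 0.001, 3.061]
contact_force: [0.4, 0.1, -0.5]
gripper_width: 0.474
gripper_force: 30.5
time: 6.85
position: [0.5093, -0.3093, 0.0315]
ee_rot: [-3.141, 0.001, 3.06]
contact_force: [1.7, 1.1, -0.2]
gripper_width: 0.473
gripper_force: 30.6
```

To row units: 0.001 m / 0.75 = 0.0013.

```bash
python3 -m creep '[{"aperture":0, "tz":0.0013}, {"aperture":0, "tz":0.0013}, {"aperture":0, "tz":0.0013}]'; python3 -m creep '[{"aperture":0, "tz":0.0013}, {"aperture":0, "tz":0.0013}, {"aperture":0, "tz":0.0013}]'
```

```text
time: 7.1
position: [0.5094, -0.3094, 0.0314]
ee_rot: [-3.141, 0.002, 3.06]
contact_force: [-1.4, 0.2, 6.9]
gripper_width: 0.476
gripper_force: 31.1
time: 7.35
position: [0.5094, -0.3094, 0.0314]
ee_rot: [-3.141, 0.002, 3.06]
contact_force: [-1.7, 1.5, 11.5]
gripper_width: 0.471
gripper_force: 31.6
```

To row units: -0.12 m / 0.75 = -0.16, -0.1 m / 0.75 = -0.1333.

```bash
python3 -m creep '[{"aperture":0.55, "tz":-0.0013}, {"aperture":0.6, "tz":-0.0013}, {"aperture":0.7, "tz":-0.0013}, {"aperture":0.9, "tz":-0.0013}, {"aperture":0.9, "tz":-0.0013}, {"aperture":0.9, "tz":-0.0013}, {"aperture":0.9, "tz":-0.0013}, {"aperture":0.9, "tz":-0.04}, {"aperture":0.9, "tz":-0.0867}, {"aperture":0.9, "tz":-0.1333}, {"aperture":0.9, "tz":-0.16}, {"aperture":0.9, "tz":-0.16}]'; python3 d.py .646 -.0855 .11 3.065
```

```text
time: 8.35
position: [0.5116, -0.311, 0.1542]
ee_rot: [-3.136, 0.009, 3.06]
contact_force: [0.6, -0.9, 0.2]
gripper_width: 0.898
gripper_force: 0.0
t 8.35 d [-0.1152  0.236   0.0439] rv [-0.0057  0.0089 -0.0051] F [ 0.6 -0.9  0.2]
```

Run:
```python
from h import *
a=arm.get_image("top");b=arm.get_image("side")
cv2.imwrite("pics/g3.png",np.hstack([cv2.resize(cv2.convertScaleAbs(x,alpha=1.6),(400,400),interpolation=2) for x in(a[115:165,288:338],b[250:350,320:420])]))
```

```text
(no output)
```

View pics/g3.png

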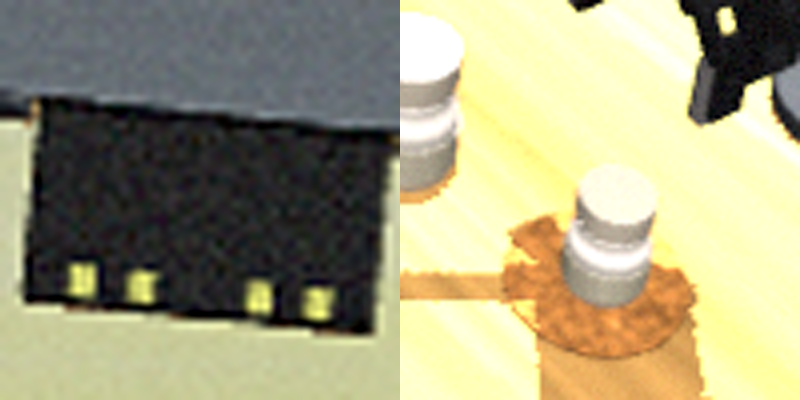

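The jar stands on the coaster, with its base at crop (607,285). The pack is clear, its front corners at crop (25,298) and (373,330).

```bash
python3 - <<'E'
from h import *
l=at("top",(25.5/8-.5+288,298.5/8-.5+115),.01)[:2];r=at("top",(373.5/8-.5+288,330.5/8-.5+115),.01)[:2]
d=l-r;m=(l+r)/2;w=np.arctan2(-d[0],d[1]);print(m,w,np.linalg.norm(d),"press",m+.025*np.array([np.cos(w),np.sin(w)]))
E
python3 d.py .648 -.085 .1 3.063
```

```text
[ 0.6239625  -0.08311041] -0.07086537523241132 0.08850500310470957 press [ 0.64889976 -0.08488056]
t 8.45 d [-0.1201  0.2348  0.0494] rv [-0.0008  0.0014 -0.0032] F [ 0.6  0.6 -1.6]
```

To row units: 0.2347 m / 0.75 = 0.3129, 0.225 m / 0.75 = 0.3.

```bash
python3 -m creep '[{"aperture":0.5, "tx":-0.024, "ty":0.0453}, {"aperture":0.5, "tx":-0.048, "ty":0.0933}, {"aperture":0.5, "tx":-0.0707, "ty":0.1387}, {"aperture":0.5, "tx":-0.0947, "ty":0.1853}, {"aperture":0.5, "tx":-0.1187, "ty":0.232, "tz":0.0133}, {"aperture":0.5, "tx":-0.14, "ty":0.2747, "tz":0.0267}, {"aperture":0.5, "tx":-0.1533, "ty":0.3, "tz":0.0467}, {"aperture":0.5, "tx":-0.16, "ty":0.3129, "tz":0.0667}, {"aperture":0.5, "tx":-0.16, "ty":0.3129, "tz":0.1067}, {"aperture":0.5, "tx":-0.16, "ty":0.3129, "tz":0.1467}, {"aperture":0.5, "tx":-0.16, "ty":0.3129, "tz":0.1533}, {"aperture":0.5, "tx":-0.16, "ty":0.3129, "tz":0.16}, {"aperture":0.5, "tx":-0.16, "ty":0.3129, "tz":0.16}]' 60;  python3 d.py .648 -.085 .018 3.067
```

```text
time: 9.53
position: [0.6467, -0.0849, 0.0273]
ee_rot: [3.141, -0.003, 3.059]
contact_force: [0.7, 0.2, -0.4]
gripper_width: 0.5
gripper_force: 0.0
t 9.5333 d [-0.0013 -0.      0.0093] rv [ 0.0006 -0.0029 -0.0075] F [ 0.7  0.2 -0.4]
```

To row units: 0.009 m / 0.75 = 0.012, 0.008 m / 0.75 = 0.0107, -0.007 rad / 4 = -0.0018.

```bash
python3 -m creep '[{"aperture":0.5, "tz":0.0053, "az":-0.0018}, {"aperture":0.5, "tz":0.0107, "az":-0.0018}, {"aperture":0.5, "tz":0.012, "az":-0.0018}, {"aperture":0.5, "tz":0.012, "az":-0.0018}]'; python3 -m creep '[{"aperture":0.5, "tz":0.0013}, {"aperture":0.5, "tz":0.0027}, {"aperture":0.5, "tz":0.0027}, {"aperture":0.5, "tz":0.0027}]'
```

```text
time: 9.87
position: [0.6479, -0.0851, 0.0204]
ee_rot: [-3.142, 0.001, 3.066]
contact_force: [0.0, 0.4, 0.3]
gripper_width: 0.498
gripper_force: 0.0
time: 10.2
position: [0.6476, -0.0849, 0.0179]
ee_rot: [3.142, 0.0, 3.067]
contact_force: [-0.1, -0.5, -1.1]
gripper_width: 0.498
gripper_force: 0.0
```

To row units: 0.0015 m / 0.75 = 0.002, 0.001 m / 0.75 = 0.0013.

```bash
for i in 1; do python3 -m creep '[{"aperture":0.5, "tz":0.0013}, {"aperture":0.5, "tz":0.002}, {"aperture":0.5, "tz":0.002}, {"aperture":0.5, "tz":0.002}]' | sed -n '2p;4p'; done;  python3 -m creep '[{"aperture":0.5, "tz":0.0013}, {"aperture":0.5, "tz":0.0013}, {"aperture":0.5, "tz":0.0013}]' | sed -n '2p;4p'
```

```text
position: [0.6476, -0.0848, 0.0162]
contact_force: [-0.3, 0.6, -0.1]
position: [0.6476, -0.0849, 0.0162]
contact_force: [-1.5, 1.2, 5.4]
```

```bash
python3 -m creep '[{"aperture":0.5, "tz":0.0013}, {"aperture":0.5, "tz":0.002}, {"aperture":0.5, "tz":0.002}, {"aperture":0.5, "tz":0.002}]'; python3 d.py .638 -.0843 .0162 3.067
```

```text
time: 11.12
position: [0.6477, -0.0849, 0.0162]
ee_rot: [-3.141, 0.001, 3.067]
contact_force: [-3.5, 0.2, 11.9]
gripper_width: 0.5
gripper_force: 6.2
t 11.1167 d [ 0.0097 -0.0002 -0.0001] rv [-0.0001  0.0008 -0.0001] F [-3.5  0.2 11.9]
```

To row units: 0.02 m / 0.75 = 0.0267, 0.015 m / 0.75 = 0.02.

```bash
python3 -m creep '[{"aperture":0.5, "tx":0.004}, {"aperture":0.5, "tx":0.008}, {"aperture":0.5, "tx":0.0133}, {"aperture":0.5, "tx":0.02}, {"aperture":0.5, "tx":0.0267}, {"aperture":0.5, "tx":0.0267}]'; python3 -m creep '[{"aperture":0.5, "tx":0.0053}, {"aperture":0.5, "tx":0.0133}, {"aperture":0.5, "tx":0.0213}, {"aperture":0.5, "tx":0.0293}, {"aperture":0.5, "tx":0.0373}, {"aperture":0.5, "tx":0.0453}, {"aperture":0.5, "tx":0.0507}, {"aperture":0.5, "tx":0.0533}, {"aperture":0.5, "tx":0.0533}]'
python3 - <<'E'
from h import *
for c in("top","side"):
  arm.get_image(c)
  print(c,[(round(r["score"],2),np.round(at(c,r["xy"],.005),4)[:2].tolist()) for r in arm.mark_of(c,"pack_front")])
E
```

```text
time: 11.62
position: [0.6306, -0.0841, 0.0162]
ee_rot: [-3.141, 0.008, 3.067]
contact_force: [1.3, 0.8, 6.6]
gripper_width: 0.501
gripper_force: 3.9
time: 12.37
position: [0.5913, -0.0812, 0.0162]
ee_rot: [-3.141, 0.009, 3.066]
contact_force: [2.1, -0.5, 8.1]
gripper_width: 0.5
gripper_force: 4.0
top [(0.96, [0.5249, 0.1398]), (0.62, [0.2944, -0.2012]), (0.46, [0.572, -0.0823])]
side [(0.93, [0.5233, 0.1229]), (0.84, [0.3001, -0.2]), (0.61, [0.5714, -0.0736])]
```

To row units: 0.016 m / 0.75 = 0.0213, 0.014 m / 0.75 = 0.0187.

```bash
python3 -m creep '[{"aperture":0.5, "tx":0.0053, "tz":0.0007}, {"aperture":0.5, "tx":0.0133, "tz":0.0011}, {"aperture":0.5, "tx":0.0187, "tz":0.0011}, {"aperture":0.5, "tx":0.0213, "tz":0.0011}, {"aperture":0.5, "tx":0.0213, "tz":0.0011}]'
python3 - <<'E'
from h import *
a=arm.get_image("top");b=arm.get_image("side")
cv2.imwrite("pics/g4.png",np.hstack([cv2.resize(cv2.convertScaleAbs(x,alpha=1.6),(400,500),interpolation=2) for x in(a[100:225,250:350],b[185:285,280:360])]))
E
```

```text
time: 12.98
position: [0.577, -0.0804, 0.0162]
ee_rot: [-3.14, 0.012, 3.066]
contact_force: [3.5, 0.0, 10.3]
gripper_width: 0.5
gripper_force: 5.3
```

View pics/g4.png

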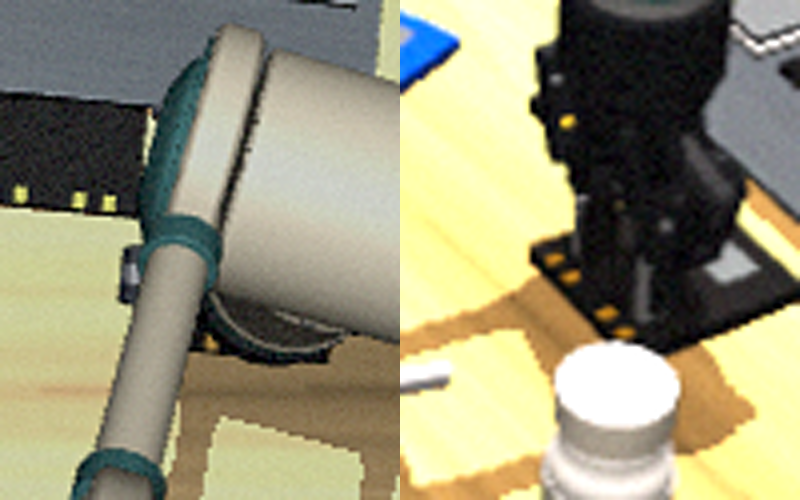

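The pack follows the fingers and its right side is almost out of the bay. Its front corners are at side crop (533,255) and (660,350).

Run:
```python
from h import *
l=at("side",(306.4,234.5),.01)[:2];r=at("side",(331.8,254.5),.01)[:2]
d=l-r;print(l,r,(l+r)/2,np.linalg.norm(d),np.arctan2(-d[0],d[1]))
print(at("top",(203/4+250,(352)/4+100),.01), at("top",(325/4+250,(362)/4+100),.01))
```

```text
[ 0.55681055 -0.03838965] [ 0.56236821 -0.1270377 ] [ 0.55958938 -0.08271367] 0.08882209419891446 0.06261151724961513
[ 0.55411541 -0.06056206  0.01      ] [ 0.55030287 -0.12226303  0.01      ]
```

To row units: 0.046 m / 0.75 = 0.0613, 0.043 m / 0.75 = 0.0573.

```bash
python3 -m creep '[{"aperture":0.5, "tx":0.004}, {"aperture":0.5, "tx":0.0107}, {"aperture":0.5, "tx":0.0187}, {"aperture":0.5, "tx":0.0267}, {"aperture":0.5, "tx":0.0347}, {"aperture":0.5, "tx":0.0427}, {"aperture":0.5, "tx":0.0507}, {"aperture":0.5, "tx":0.0573}, {"aperture":0.5, "tx":0.0613}, {"aperture":0.5, "tx":0.0613}]'; python3 d.py .505 -.0122 .0162 3.3046
```

```text
time: 13.92
position: [0.5314, -0.0772, 0.0161]
ee_rot: [-3.14, 0.013, 3.066]
contact_force: [3.6, -0.5, 12.7]
gripper_width: 0.501
gripper_force: 6.1
t 13.9167 d [ 0.0312  0.0628 -0.0006] rv [-0.0035  0.0124 -0.2385] F [ 3.6 -0.5 12.7]
```

To row units: 0.0628 m / 0.75 = 0.0837, 0.017 m / 0.75 = 0.0227, -0.237 rad / 4 = -0.0593.

```bash
python3 -m creep '[{"aperture":0.5, "tx":0.0027, "ty":0.0053, "az":-0.004}, {"aperture":0.5, "tx":0.0053, "ty":0.012, "az":-0.0085}, {"aperture":0.5, "tx":0.0093, "ty":0.0187, "az":-0.0133}, {"aperture":0.5, "tx":0.0127, "ty":0.0253, "az":-0.018}, {"aperture":0.5, "tx":0.016, "ty":0.032, "az":-0.0228}, {"aperture":0.5, "tx":0.0193, "ty":0.0387, "az":-0.0275}, {"aperture":0.5, "tx":0.0227, "ty":0.0453, "az":-0.0323}, {"aperture":0.5, "tx":0.026, "ty":0.052, "az":-0.037}, {"aperture":0.5, "tx":0.0293, "ty":0.0587, "az":-0.0418}, {"aperture":0.5, "tx":0.0327, "ty":0.0653, "az":-0.0465}, {"aperture":0.5, "tx":0.036, "ty":0.072, "az":-0.0513}, {"aperture":0.5, "tx":0.0387, "ty":0.0773, "az":-0.055}, {"aperture":0.5, "tx":0.04, "ty":0.0813, "az":-0.0578}, {"aperture":0.5, "tx":0.0413, "ty":0.0837, "az":-0.0593}, {"aperture":0.5, "tx":0.0413, "ty":0.0837, "az":-0.0593}]'
python3 - <<'E'
from h import *
a=arm.get_image("top");b=arm.get_image("side")
cv2.imwrite("pics/g5.png",np.hstack([cv2.resize(cv2.convertScaleAbs(x,alpha=1.6),(400,500),interpolation=2) for x in(a[140:290,230:350],b[180:290,235:323])]))
E
```

```text
time: 15.17
position: [0.5055, -0.0126, 0.0162]
ee_rot: [-3.136, 0.012, -2.978]
contact_force: [2.8, -5.3, 14.8]
gripper_width: 0.495
gripper_force: 7.1
```

View pics/g5.png

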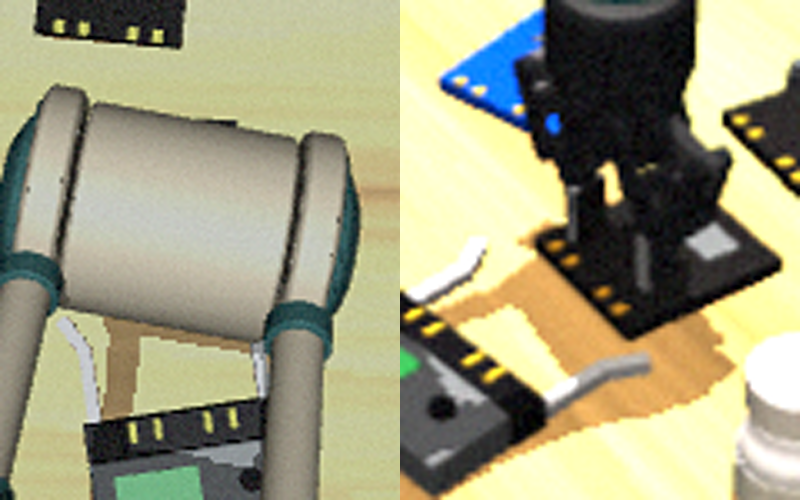

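The pack sits squarely in front of the cradle mouth in the side view. Its front corners are at crop (537,238) and (630,333), and its rear right corner is at (780,263). I'll check how well it lines up.

```bash
python3 - <<'E'
from h import *
S=lambda x,y,z:at("side",((x-400)/4.545+235-.3,y/4.545+180-.3),z)[:2]
P=dict(fl=(537,236,.01),fr=(630,330,.01),rr=(781,263,.01),ml=(480,242,.008),mr=(648,360,.008),barR=(548,405,.02))
w=.162;c=np.array([.4043,-.0287]);R=np.array([[np.cos(w),np.sin(w)],[-np.sin(w),np.cos(w)]])
for k,v in P.items(): print(k,S(*v).round(4),"cradle",(R@(S(*v)-c)).round(4))
f=S(*P["fr"]);print("yaw side edge",np.arctan2(*(S(*P["rr"])-f)[::-1]),np.linalg.norm(S(*P["rr"])-f))
E
python3 d.py .4664 -.0185 .0162 3.3036; python3 d.py .4289 -.0247 .0162 3.3036
```

```text
fl [0.48   0.0259] cradle [0.0835 0.0417]
fr [ 0.4787 -0.0621] cradle [ 0.068 -0.045]
rr [ 0.574  -0.0635] cradle [ 0.1618 -0.0617]
ml [0.4535 0.0405] cradle [0.0597 0.0604]
mr [ 0.4748 -0.0833] cradle [ 0.0608 -0.0653]
barR [ 0.4097 -0.0927] cradle [-0.005 -0.064]
yaw side edge -0.01437628779842636 0.0952779549865966
t 15.2667 d [ 0.0395  0.0005 -0.0005] rv [-0.0051  0.0116  0.0004] F [ 2.9 -4.5 14.1]
t 15.2667 d [ 0.0775  0.0004 -0.001 ] rv [-0.0051  0.0116  0.0004] F [ 2.9 -4.5 14.1]
```

Side view: the pack turned by only about 0.06 rad (yaw about -0.015, but 0.16 is needed). I'll lift the fingers, set them wider, press harder, and turn again.

To row units: -0.014 m / 0.75 = -0.0187, -0.01 m / 0.75 = -0.0133, 0.06 rad / 4 = 0.015.

```bash
python3 -m creep '[{"aperture":0.5, "tz":-0.0053}, {"aperture":0.5, "tz":-0.0133}, {"aperture":0.68, "tz":-0.0187, "az":0.015}, {"aperture":0.68, "tz":-0.0187, "az":0.03}, {"aperture":0.68, "tz":-0.0187, "az":0.044}, {"aperture":0.68, "tz":-0.0187, "az":0.044}, {"aperture":0.68, "tz":-0.0187, "az":0.044}, {"aperture":0.68, "tz":-0.0187, "az":0.044}]'; python3 d.py .508 -.015 .0162 3.127
python3 - <<'E'
from h import *
for c in("top","side"):
  arm.get_image(c)
  print(c,[(round(r["score"],2),np.round(at(c,r["xy"],.005),4)[:2].tolist()) for r in arm.mark_of(c,"pack_front")])
E
```

```text
time: 15.93
position: [0.4994, -0.0107, 0.0269]
ee_rot: [3.141, -0.001, 3.129]
contact_force: [-0.8, 0.0, -0.0]
gripper_width: 0.682
gripper_force: 0.0
t 15.9333 d [-0.0087 -0.0042  0.0107] rv [ 0.0003 -0.0007  0.0021] F [-0.8  0.  -0. ]
top [(0.95, [0.2951, -0.1974]), (0.59, [0.5227, 0.139])]
side [(0.93, [0.4794, -0.013]), (0.87, [0.3043, -0.1907]), (0.74, [0.5219, 0.1343]), (0.33, [0.6644, 0.0])]
```

To row units: 0.0135 m / 0.75 = 0.018, 0.012 m / 0.75 = 0.016.

```bash
python3 -m creep '[{"aperture":0.68, "tx":-0.0116, "ty":-0.0051}, {"aperture":0.68, "tx":-0.0116, "ty":-0.0051, "tz":0.008}, {"aperture":0.68, "tx":-0.0116, "ty":-0.0051, "tz":0.0133}, {"aperture":0.68, "tx":-0.0116, "ty":-0.0051, "tz":0.016}, {"aperture":0.68, "tx":-0.0116, "ty":-0.0051, "tz":0.018}, {"aperture":0.68, "tx":-0.0116, "ty":-0.0051, "tz":0.018}, {"aperture":0.68, "tx":-0.0116, "ty":-0.0051, "tz":0.018}]'; python3 -m creep '[{"aperture":0.68, "tz":0.0013}, {"aperture":0.68, "tz":0.0027}, {"aperture":0.68, "tz":0.0027}, {"aperture":0.68, "tz":0.0027}]'
```

```text
time: 16.72
position: [0.5078, -0.0147, 0.0134]
ee_rot: [3.141, -0.001, 3.128]
contact_force: [-0.3, -0.6, 2.7]
gripper_width: 0.681
gripper_force: 1.2
time: 17.05
position: [0.5079, -0.0147, 0.0133]
ee_rot: [-3.142, -0.0, 3.128]
contact_force: [-5.2, 0.4, 18.6]
gripper_width: 0.68
gripper_force: 9.4
```

To row units: 0.0003 m / 0.75 = 0.0004, -0.177 rad / 4 = -0.0443.

```bash
python3 -m creep '[{"aperture":0.68, "tz":0.0004, "az":-0.0038}, {"aperture":0.68, "tz":0.0004, "az":-0.0075}, {"aperture":0.68, "tz":0.0004, "az":-0.0113}, {"aperture":0.68, "tz":0.0004, "az":-0.015}, {"aperture":0.68, "tz":0.0004, "az":-0.0188}, {"aperture":0.68, "tz":0.0004, "az":-0.0225}, {"aperture":0.68, "tz":0.0004, "az":-0.0263}, {"aperture":0.68, "tz":0.0004, "az":-0.03}, {"aperture":0.68, "tz":0.0004, "az":-0.0338}, {"aperture":0.68, "tz":0.0004, "az":-0.0375}, {"aperture":0.68, "tz":0.0004, "az":-0.0413}, {"aperture":0.68, "tz":0.0004, "az":-0.0443}, {"aperture":0.68, "tz":0.0004, "az":-0.0443}, {"aperture":0.68, "tz":0.0004, "az":-0.0443}]'
python3 - <<'E'
from h import *
a=arm.get_image("side");print(arm.get_state()["wrist_torque"],arm.get_state()["qpos"])
cv2.imwrite("pics/g6.png",cv2.resize(cv2.convertScaleAbs(a[195:285,235:335],alpha=1.6),(600,540),interpolation=2))
E
```

```text
time: 18.22
position: [0.5117, -0.0153, 0.0133]
ee_rot: [-3.14, 0.007, -2.979]
contact_force: [0.3, -1.0, 13.6]
gripper_width: 0.686
gripper_force: 6.7
[ 0.22723508 -0.03165945 -0.05173275] [-1.66081395e-01  4.14275698e-01  1.95350337e+00  5.18604613e-04
  7.66481168e-01 -1.89994522e+00]
```

View pics/g6.png

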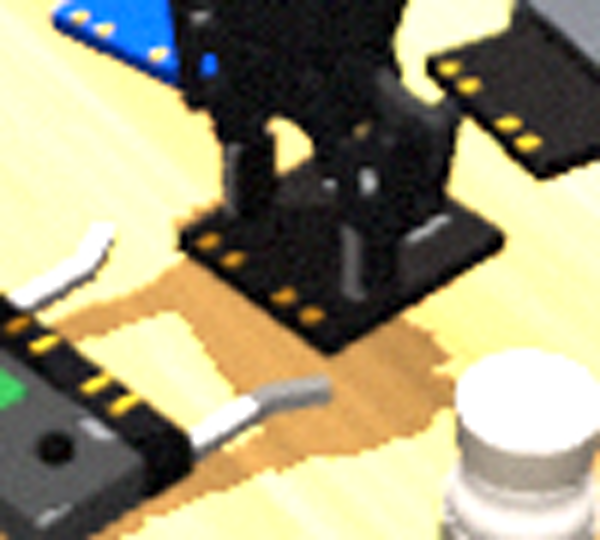

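Run:
```python
from h import *
S=lambda x,y,z:at("side",((x+.5)/6+234.5,(y+.5)/6+194.5),z)[:2]
P=dict(fl=(182,235,.01),fr=(330,347,.01),rr=(503,237,.01),ml=(110,228,.008),mr=(330,382,.008))
w=.162;c=np.array([.4043,-.0287]);R=np.array([[np.cos(w),np.sin(w)],[-np.sin(w),np.cos(w)]])
C={k:R@(S(*v)-c) for k,v in P.items()}
for k in C: print(k,S(*P[k]).round(4),C[k].round(4))
yaw=lambda a,b:np.arctan2(-(C[a]-C[b])[0],(C[a]-C[b])[1])
print("rel yaw front",yaw("fl","fr"),"mouth",yaw("ml","mr"),"side",np.arctan2(*(C["rr"]-C["fr"])[::-1]))
# overlay expected corners in side view if home-aligned
W=lambda x,y,z:np.r_[c+R.T@np.array([x,y]),z]
print([proj("side",W(.066,s*.06,.008)).round(1) for s in(1,-1)],[((np.array(P[k][:2])+.5)/6+[234.5,194.5]).round(1) for k in("ml","mr")])
s=arm.get_state();print("tcp cradle",R@(s["position"][:2]-c))
```

```text
fl [0.4758 0.0191] [0.0783 0.0357]
fr [ 0.4866 -0.0678] [ 0.0749 -0.0519]
rr [ 0.5817 -0.0532] [ 0.1711 -0.0528]
ml [0.4555 0.0409] [0.0617 0.0604]
mr [ 0.4766 -0.082 ] [ 0.0628 -0.0643]
rel yaw front -0.0384006219172973 mouth 0.00888144347392087 side -0.009068443406237893
[array([254.4, 231.9]), array([289.3, 256.7])] [array([252.9, 232.6]), array([289.6, 258.2])]
tcp cradle [ 0.10815238 -0.00407196]
```

To row units: 0.036 m / 0.75 = 0.048, 0.006 m / 0.75 = 0.008, -0.02 rad / 4 = -0.005.

```bash
python3 -m creep '[{"aperture":0.68, "ty":0.0027, "tz":0.0007, "az":-0.0025}, {"aperture":0.68, "tx":0.0013, "ty":0.0053, "tz":0.0013, "az":-0.005}, {"aperture":0.68, "tx":0.004, "ty":0.008, "tz":0.0013, "az":-0.0063}, {"aperture":0.68, "tx":0.0093, "ty":0.008, "tz":0.0013, "az":-0.0063}, {"aperture":0.68, "tx":0.016, "ty":0.008, "tz":0.0013, "az":-0.0063}, {"aperture":0.68, "tx":0.0227, "ty":0.008, "tz":0.0013, "az":-0.0063}, {"aperture":0.68, "tx":0.0293, "ty":0.008, "tz":0.0013, "az":-0.0063}, {"aperture":0.68, "tx":0.036, "ty":0.008, "tz":0.0013, "az":-0.0063}, {"aperture":0.68, "tx":0.0427, "ty":0.008, "tz":0.0013, "az":-0.0063}, {"aperture":0.68, "tx":0.048, "ty":0.008, "tz":0.0013, "az":-0.0063}, {"aperture":0.68, "tx":0.048, "ty":0.008, "tz":0.0013, "az":-0.0063}]'
python3 - <<'E'
from h import *
a=arm.get_image("side")
cv2.imwrite("pics/g7.png",cv2.resize(cv2.convertScaleAbs(a[195:285,225:325],alpha=1.6),(600,540),interpolation=2))
E
```

```text
time: 19.18
position: [0.4791, -0.0158, 0.0134]
ee_rot: [-3.137, 0.015, -2.955]
contact_force: [5.7, -1.7, 15.3]
gripper_width: 0.685
gripper_force: 7.7
```

View pics/g7.png

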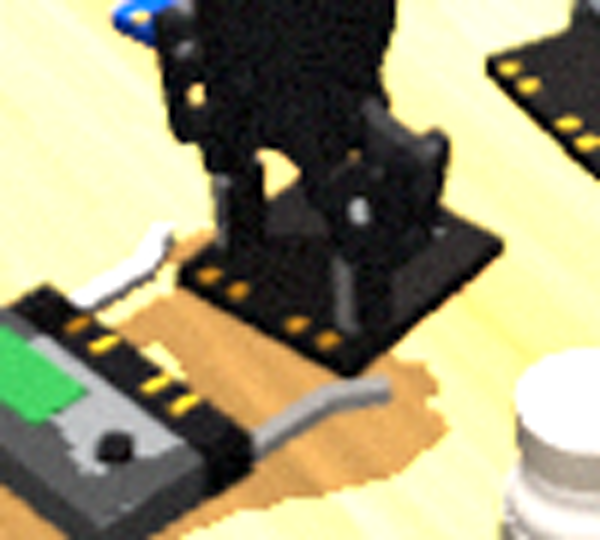

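The pack's front is at the cradle mouth: corners at crop (180,268) and (345,370), rear right corner at (500,245). It now looks turned slightly too far. I've used up my picture viewings (this one was one over the limit of 10), so from here I'll work from numbers only.

```bash
cat > m.py <<'E'
from h import *
w=.162;c=np.array([.4043,-.0287]);R=np.array([[np.cos(w),np.sin(w)],[-np.sin(w),np.cos(w)]])
def cr(px,z): return R@(at("side",px,z)[:2]-c)
E
python3 - <<'E'
from m import *
S=lambda x,y,z:cr(((x+.5)/6+224.5,(y+.5)/6+194.5),z)
fl,fr,rr=S(180,268,.01),S(345,369,.01),S(502,243,.01)
k1,k2=S(208,273,.01),S(328,340,.01)
print(fl,fr,rr,"yaw",np.arctan2(-(fl-fr)[0],(fl-fr)[1]),np.arctan2(*(rr-fr)[::-1]),np.arctan2(-(k1-k2)[0],(k1-k2)[1]))
b1,b2=S(75,325,.02),S(183,405,.02);print("bar contacts",b1,b2,(b1+b2)/2,np.arctan2(-(b1-b2)[0],(b1-b2)[1]),"pack contacts mid",(k1+k2)/2)
print("tcp",R@(arm.get_state()["position"][:2]-c))
E
```

```text
[0.04692663 0.03734036] [ 0.05390507 -0.04905595] [ 0.15061997 -0.03868185] yaw 0.08059740504617513 0.10685619330654944 0.12264012756681063
bar contacts [-0.01131415  0.03060838] [-0.01036614 -0.03021631] [-0.01084014  0.00019603] 0.015584638407003956 pack contacts mid [ 0.05669623 -0.00266632]
tcp [0.07591037 0.00072862]
```

The manual's scale: shifts go in shares of 75 cm and turns go in shares of 4 rad. Converting my numbers, 0.085 rad / 4 = 0.0213.

```bash
python3 -m creep '[{"aperture":0.68, "ax":-0.0015, "ay":0.003, "az":0.0025}, {"aperture":0.68, "ax":-0.0015, "ay":0.003, "az":0.0063}, {"aperture":0.68, "ax":-0.0015, "ay":0.003, "az":0.01}, {"aperture":0.68, "ax":-0.0015, "ay":0.003, "az":0.0138}, {"aperture":0.68, "ax":-0.0015, "ay":0.003, "az":0.0175}, {"aperture":0.68, "ax":-0.0015, "ay":0.003, "az":0.0213}, {"aperture":0.68, "ax":-0.0015, "ay":0.003, "az":0.0213}, {"aperture":0.68, "ax":-0.0015, "ay":0.003, "az":0.0213}]'
cat >> m.py <<'E'
def meas():
    a=arm.get_image("side")
    for l,z in(("pack_front",.005),("pack",.0)):
        for r in arm.mark_of("side",l):
            p=cr(r["xy"],z)
            if abs(p[1])<.05 and -.03<p[0]<.18: print(l,round(r["score"],2),p.round(4))
    # front-edge fit: dark pixels, brightness transition along columns of cradle-frame samples
    g=cv2.GaussianBlur(cv2.cvtColor(a,cv2.COLOR_BGR2GRAY),(3,3),0); pts=[]
    for y in np.linspace(-.04,.04,17):
        xs=np.arange(.012,.11,.0005)
        v=np.array([cv2.getRectSubPix(g,(1,1),tuple(map(float,proj("side",np.r_[c+R.T@[x,y],.0]))))[0,0] for x in xs]).astype(int)
        pts.append((round(y*1e3),[int(round(xs[i]*1e3)) for i in range(4,len(xs)) if v[i-4]-v[i]>12 and v[i-4:i+1].max()==v[i-4]][:3],v[::20].tolist()))
    return pts
E
python3 - <<'E'
from m import *
for p in meas(): print(*p)
s=arm.get_state();print("tcp",R@(s["position"][:2]-c),s["ee_rot"],s["contact_force"])
E
```

```text
time: 19.9
position: [0.4778, -0.0153, 0.0133]
ee_rot: [3.139, 0.0, -3.038]
contact_force: [2.6, 2.0, 19.2]
gripper_width: 0.679
gripper_force: 9.5
pack_front 0.8 [0.0548 0.0054]
pack 0.89 [0.1021 0.006 ]Traceback (most recent call last):
  File "<stdin>", line 2, in <module>
  File "m.py", line 14, in meas
    v=np.array([cv2.getRectSubPix(g,(1,1),tuple(map(float,proj("side",np.r_[c+R.T@[x,y],.0]))))[0,0] for x in xs]).astype(int)
                                                          ~~~~^^^^^^^^^^^^^^^^^^^^^^^^^^^^^^
  File "h.py", line 11, in proj
    p=arm.camera_params(cam);K=np.array(p["K"]);T=np.array(p["cam_to_world"])
ValueError: time passes only in moves, steps and waits
```

To row units: 0.026 m / 0.75 = 0.0347, 0.01 m / 0.75 = 0.0133, 0.01 rad / 4 = 0.0025.

```bash
python3 -m creep '[{"aperture":0.68, "tx":0.0027, "ay":0.0008}, {"aperture":0.68, "tx":0.008, "ay":0.0015}, {"aperture":0.68, "tx":0.0133, "ay":0.0025}, {"aperture":0.68, "tx":0.0187, "ay":0.003}, {"aperture":0.68, "tx":0.024, "ay":0.003}, {"aperture":0.68, "tx":0.0293, "ay":0.003}, {"aperture":0.68, "tx":0.0347, "ay":0.003}, {"aperture":0.68, "tx":0.0347, "ay":0.003}]'
sed -i '/front-edge/,$d' m.py
python3 - <<'E'
from m import *
meas(); s=arm.get_state();print("tcp",R@(s["position"][:2]-c),s["ee_rot"],s["contact_force"],s["wrist_torque"])
E
```

```text
time: 20.72
position: [0.4529, -0.0186, 0.0133]
ee_rot: [3.14, -0.009, -3.039]
contact_force: [5.3, 1.2, 15.2]
gripper_width: 0.68
gripper_force: 7.6
pack 0.93 [ 0.0847 -0.007 ]
tcp [0.0496315  0.00215288] [ 3.1401088  -0.0099793  -3.03851674] [ 4.77853981 -0.287438   15.81315811] [-0.24045763 -0.83138907 -0.05448207]
```

To row units: 0.018 m / 0.75 = 0.024, 0.015 m / 0.75 = 0.02, -0.01 rad / 4 = -0.0025.

```bash
python3 -m creep '[{"aperture":0.68, "tx":0.004, "tz":0.0004, "ay":-0.0025}, {"aperture":0.68, "tx":0.0093, "ty":-0.0007, "tz":0.0007, "ay":-0.0025}, {"aperture":0.68, "tx":0.0147, "ty":-0.0013, "tz":0.0007, "ay":-0.0025}, {"aperture":0.68, "tx":0.02, "ty":-0.002, "tz":0.0007, "ay":-0.0025}, {"aperture":0.68, "tx":0.024, "ty":-0.0027, "tz":0.0007, "ay":-0.0025}, {"aperture":0.68, "tx":0.024, "ty":-0.0027, "tz":0.0007, "ay":-0.0025}]'
python3 - <<'E'
from m import *
meas(); s=arm.get_state();print("tcp",R@(s["position"][:2]-c),s["ee_rot"],s["contact_force"],s["wrist_torque"])
E
```

```text
time: 21.37
position: [0.4358, -0.0225, 0.0133]
ee_rot: [3.14, 0.002, -3.039]
contact_force: [5.6, 1.3, 15.8]
gripper_width: 0.674
gripper_force: 8.0
pack_front 0.76 [0.0156 0.0075]
pack 0.94 [ 0.0603 -0.0065]
tcp [0.03201957 0.00105534] [ 3.14039240e+00  8.77278278e-04 -3.03870652e+00] [ 5.48380151  1.78118039 16.52998225] [-0.08628624 -0.88272073  0.01081848]
```

To row units: 0.008 m / 0.75 = 0.0107, 0.006 m / 0.75 = 0.008.

```bash
python3 -m creep '[{"aperture":0.68, "tx":0.004}, {"aperture":0.68, "tx":0.008}, {"aperture":0.68, "tx":0.0107, "ty":-0.0007}, {"aperture":0.68, "tx":0.0107, "ty":-0.0007}]' | sed -n '2p;4p'; python3 -m creep '[{"aperture":0.68, "tx":0.0027}, {"aperture":0.68, "tx":0.0053}, {"aperture":0.68, "tx":0.0053}]'| sed -n '2p;4p'
python3 - <<'E'
from m import *
meas(); s=arm.get_state();print("tcp",R@(s["position"][:2]-c),s["ee_rot"],s["contact_force"],s["wrist_torque"])
E
```

```text
position: [0.4281, -0.0238, 0.0133]
contact_force: [6.7, 1.2, 15.0]
position: [0.4252, -0.0245, 0.0133]
contact_force: [8.4, 0.8, 12.4]
pack_front 0.69 [0.0053 0.0029]
tcp [0.02130789 0.00080721] [ 3.14103112  0.00332489 -3.03902861] [ 9.06757002  0.99255757 13.44451475] [ 0.08151373 -1.31350155  0.05211072]
```

To row units: 0.002 m / 0.75 = 0.0027, 0.001 m / 0.75 = 0.0013.

```bash
for i in 1; do python3 -m creep '[{"aperture":0.68, "tx":0.0013, "tz":0.0007}, {"aperture":0.68, "tx":0.0027, "tz":0.0013}, {"aperture":0.68, "tx":0.0027, "tz":0.0013}]'| sed -n '2p;4p'; done; python3 -m creep '[{"aperture":0.68, "tx":0.0027}, {"aperture":0.68, "tx":0.0027}, {"aperture":0.68, "tx":0.0027}]'| sed -n '2p;4p'
python3 - <<'E'
from m import *
meas(); s=arm.get_state();print("tcp",R@(s["position"][:2]-c),s["ee_rot"],s["contact_force"],s["wrist_torque"])
E
```

```text
position: [0.4251, -0.0245, 0.0133]
contact_force: [9.3, 3.4, 19.3]
position: [0.4243, -0.0248, 0.0133]
contact_force: [11.5, 4.2, 16.2]
pack_front 0.84 [0.0058 0.0029]
pack 0.7 [0.0544 0.0005]
tcp [0.02044019 0.00062975] [ 3.1415519   0.00966663 -3.04034083] [10.6995851   4.74484012 16.47987029] [ 0.70020177 -1.87841385  0.06073261]
```

To row units: 0.003 m / 0.75 = 0.004, 0.002 m / 0.75 = 0.0027.

```bash
python3 -m creep '[{"aperture":0.68, "tx":0.0013, "tz":0.0013}, {"aperture":0.68, "tx":0.0027, "tz":0.0027}, {"aperture":0.68, "tx":0.004, "tz":0.0027}, {"aperture":0.68, "tx":0.004, "tz":0.0027}]'; python3 -m creep '[{"aperture":0.68, "az":0.0075}, {"aperture":0.68, "az":-0.0075}, {"aperture":0.68, "tx":0.0013, "az":-0.015}, {"aperture":0.68, "tx":0.0027, "az":-0.015}, {"aperture":0.68, "tx":0.0027, "az":-0.015}]'
python3 - <<'E'
from m import *
meas(); s=arm.get_state();print("tcp",R@(s["position"][:2]-c),s["ee_rot"],s["contact_force"],s["wrist_torque"])
E
```

```text
time: 23.23
position: [0.4244, -0.0249, 0.0132]
ee_rot: [-3.141, 0.016, -3.041]
contact_force: [13.0, 8.6, 32.8]
gripper_width: 0.678
gripper_force: 16.2
time: 23.65
position: [0.4222, -0.0254, 0.0132]
ee_rot: [-3.14, 0.016, -2.983]
contact_force: [11.1, 6.7, 32.6]
gripper_width: 0.68
gripper_force: 16.3
pack_front 0.67 [-0.0014  0.0073]
pack 0.65 [ 0.0537 -0.0041]
tcp [0.01822368 0.00043168] [-3.14016961  0.01566416 -2.98280937] [11.63799519  7.16231127 33.66968736] [ 1.4391554  -1.89235772 -0.22359023]
```

To row units: 0.004 m / 0.75 = 0.0053, 0.002 m / 0.75 = 0.0027.

```bash
python3 -m creep '[{"aperture":0.68, "tx":0.0027}, {"aperture":0.68, "tx":0.0053}, {"aperture":0.68, "tx":0.0053}, {"aperture":0.68, "tx":0.0053}]'
python3 -m creep '[{"aperture":0.68, "tz":-0.008}, {"aperture":0.68, "tz":-0.0267}, {"aperture":0.68, "tz":-0.0667}, {"aperture":0.68, "tz":-0.12}, {"aperture":0.68, "tz":-0.1733}, {"aperture":0.68, "ty":-0.0533, "tz":-0.1733}, {"aperture":0.68, "ty":-0.1067, "tz":-0.1733}, {"aperture":0.68, "ty":-0.16, "tz":-0.1733}, {"aperture":0.68, "ty":-0.2133, "tz":-0.1733}, {"aperture":0.68, "ty":-0.2667, "tz":-0.1733}, {"aperture":0.68, "ty":-0.2667, "tz":-0.1733}]'
cat > t.py <<'E'
from m import *
def top():
    P=arm.camera_params("top");arm.camera_params=lambda n:P
    a=arm.get_image("top");g=cv2.cvtColor(a,cv2.COLOR_BGR2GRAY)
    def prof(p0,p1,z,n=401):
        q=np.array([proj("top",np.r_[c+R.T@(np.array(p0)+t*(np.array(p1)-p0)),z]) for t in np.linspace(0,1,n)],np.float32)
        return cv2.remap(g,q[:,:1],q[:,1:],cv2.INTER_LINEAR)[:,0].astype(float)
    def edge(p0,p1,z):
        v=cv2.GaussianBlur(prof(p0,p1,z)[None],(0,0),3)[0];d=np.gradient(v);i=np.argmax(abs(d));return (np.array(p0)+i/400*(np.array(p1)-p0)).round(4),round(d[i],2)
    for y in(-.035,-.02,0,.02,.035): print("rear",y,*edge((.08,y),(.13,y),.01))
    for x in(.07,.08,.09): print("side",x,*edge((x,.03),(x,.065),.01),*edge((x,-.03),(x,-.065),.01))
    for y in(-.035,.035): print("house back",*edge((-.09,y),(-.055,y),.024))
    print("front profile y=0",prof((-.02,.0),(.03,.0),.01)[::20].astype(int))
top()
E
python3 t.py
```

```text
time: 24.13
position: [0.4212, -0.026, 0.0133]
ee_rot: [-3.139, 0.021, -2.985]
contact_force: [17.6, 9.7, 25.6]
gripper_width: 0.676
gripper_force: 12.8
time: 25.05
position: [0.4403, -0.2299, 0.1366]
ee_rot: [-3.141, -0.011, -2.983]
contact_force: [0.7, -0.8, 0.8]
gripper_width: 0.682
gripper_force: 0.0
rear -0.035 [ 0.0998 -0.035 ] 5.04
rear -0.02 [ 0.0999 -0.02  ] 4.4
rear 0 [0.099 0.   ] 5.8
rear 0.02 [0.0995 0.02  ] 6.2
rear 0.035 [0.0994 0.035 ] 4.46
side 0.07 [0.07   0.0451] 2.91 [ 0.07   -0.0465] 3.43
side 0.08 [0.08   0.0438] 4.88 [ 0.08   -0.0458] 3.57
side 0.09 [0.09   0.0441] 5.36 [ 0.09   -0.0458] 2.38
house back [-0.0732 -0.035 ] -1.63
house back [-0.0736  0.035 ] -2.21
front profile y=0 [33 30 34 35 34 32 36 19 21 23 18 19 26 22 26 22 23 28 19 26 26]
```

The pack measures home to within about 1 mm: rear edge at 0.0995 to 0.101 m against 0.100 m, and yaw near 0. I'll confirm with a gentle push on the rear edge, fingers shut.

```bash
python3 d.py .5326 -.0077 .137 3.3036; python3 -c "
from h import *
for c in('top','side'):
  arm.get_image(c)
  for l in('jar','tin','phone','lamp'): print(c,l,[(round(r['score'],2),at(c,r['xy'],.004 if l=='jar' else 0)[:2].round(3).tolist()) for r in arm.mark_of(c,l)][:3])"
```

```text
t 25.1 d [-0.1272  0.2008 -0.0016] rv [ 0.0048 -0.0132 -0.0031] F [-0.5  1.3 -0. ]
top jar [(0.96, [0.476, -0.188]), (0.89, [0.512, -0.31]), (0.23, [0.682, -0.034])]
top tin [(0.68, [0.47, 0.324])]
top phone [(0.94, [0.73, 0.295])]
top lamp [(0.67, [0.47, 0.324])]
side jar [(0.73, [0.484, -0.183]), (0.6, [0.514, -0.311])]
side tin [(0.67, [0.461, 0.322])]
side phone [(0.88, [0.732, 0.291])]
side lamp [(0.95, [0.706, -0.302])]
```

To row units: 0.2008 m / 0.75 = 0.2677, 0.19 m / 0.75 = 0.2533, -0.0132 rad / 4 = -0.0033.

```bash
python3 -m creep '[{"aperture":0, "tx":-0.0267, "ty":0.0427}, {"aperture":0, "tx":-0.0533, "ty":0.0853}, {"aperture":0, "tx":-0.08, "ty":0.1267}, {"aperture":0, "tx":-0.1067, "ty":0.1693, "ax":0.0005, "ay":-0.0015}, {"aperture":0, "tx":-0.1333, "ty":0.2107, "ax":0.001, "ay":-0.003}, {"aperture":0, "tx":-0.16, "ty":0.2533, "ax":0.0012, "ay":-0.0033}, {"aperture":0, "tx":-0.1696, "ty":0.2677, "ax":0.0012, "ay":-0.0033}, {"aperture":0, "tx":-0.1696, "ty":0.2677, "tz":0.04, "ax":0.0012, "ay":-0.0033}, {"aperture":0, "tx":-0.1696, "ty":0.2677, "tz":0.08, "ax":0.0012, "ay":-0.0033}, {"aperture":0, "tx":-0.1696, "ty":0.2677, "tz":0.12, "ax":0.0012, "ay":-0.0033}, {"aperture":0, "tx":-0.1696, "ty":0.2677, "tz":0.1467, "ax":0.0012, "ay":-0.0033}, {"aperture":0, "tx":-0.1696, "ty":0.2677, "tz":0.1467, "ax":0.0012, "ay":-0.0033}, {"aperture":0, "tx":-0.1696, "ty":0.2677, "tz":0.1467, "ax":0.0012, "ay":-0.0033}]'; python3 d.py .5326 -.0077 .0125 3.3036
```

```text
time: 26.68
position: [0.5284, -0.0031, 0.0254]
ee_rot: [3.139, -0.003, -2.978]
contact_force: [0.8, 0.8, -0.5]
gripper_width: 0.0
gripper_force: 0.0
t 26.6833 d [-0.0034 -0.0052  0.0129] rv [ 0.0022 -0.0031  0.0014] F [ 0.8  0.8 -0.5]
```

To row units: 0.0125 m / 0.75 = 0.0167, -0.005 m / 0.75 = -0.0067.

```bash
python3 -m creep '[{"aperture":0, "tx":-0.0045, "ty":-0.0067}, {"aperture":0, "tx":-0.0045, "ty":-0.0067, "tz":0.0107}, {"aperture":0, "tx":-0.0045, "ty":-0.0067, "tz":0.0167}, {"aperture":0, "tx":-0.0045, "ty":-0.0067, "tz":0.0167}]'; python3 -m creep '[{"aperture":0, "tx":0.0053}, {"aperture":0, "tx":0.012}, {"aperture":0, "tx":0.016}, {"aperture":0, "tx":0.0187}, {"aperture":0, "tx":0.0187}]'; python3 -c "
from m import *
s=arm.get_state();print(R@(s['position'][:2]-c),s['contact_force'])"
```

```text
time: 27.02
position: [0.5332, -0.0077, 0.0134]
ee_rot: [3.14, -0.001, -2.979]
contact_force: [0.3, 0.3, -0.0]
gripper_width: -0.003
gripper_force: 0.0
time: 27.43
position: [0.5187, -0.0097, 0.0137]
ee_rot: [3.14, -0.001, -2.978]
contact_force: [0.5, 0.3, 0.6]
gripper_width: -0.004
gripper_force: 0.0
[0.11595589 0.00027292] [0.47889078 0.28607088 0.60718337]
```

To row units: 0.003 m / 0.75 = 0.004, 0.001 m / 0.75 = 0.0013.

```bash
for i in 1; do python3 -m creep '[{"aperture":0, "tx":0.0013, "tz":0.0013}, {"aperture":0, "tx":0.004, "tz":0.0013}, {"aperture":0, "tx":0.004, "tz":0.0013}]' | sed -n '2p;4p'; done; python3 -m creep '[{"aperture":0, "tx":0.002}, {"aperture":0, "tx":0.002}, {"aperture":0, "tx":0.002}]' | sed -n '2p;4p';python3 -m creep '[{"aperture":0, "tx":0.002}, {"aperture":0, "tx":0.002}, {"aperture":0, "tx":0.002}]' | sed -n '2p;4p'; python3 -c "
from m import *
s=arm.get_state();print(R@(s['position'][:2]-c),s['contact_force'])"
```

```text
position: [0.5161, -0.0102, 0.0125]
contact_force: [0.2, 0.5, 0.1]
position: [0.5151, -0.0105, 0.0125]
contact_force: [-0.9, -0.2, 0.1]
position: [0.5135, -0.0107, 0.0125]
contact_force: [-0.0, -0.4, -0.5]
[0.11064894 0.00012918] [-0.02401785 -0.382546   -0.52950069]
```

To row units: 0.001 m / 0.75 = 0.0013.

```bash
for k in a; do python3 -m creep '[{"aperture":0, "tx":0.0013}, {"aperture":0, "tx":0.0013}, {"aperture":0, "tx":0.0013}]' | sed -n '2p;4p';python3 -m creep '[{"aperture":0, "tx":0.0013}, {"aperture":0, "tx":0.0013}, {"aperture":0, "tx":0.0013}]' | sed -n '2p;4p';done
```

```text
position: [0.5126, -0.0109, 0.0125]
contact_force: [0.2, 0.2, -0.4]
position: [0.5121, -0.0111, 0.0126]
contact_force: [1.0, 0.4, 0.2]
```

To row units: 0.001 m / 0.75 = 0.0013.

```bash
python3 -m creep '[{"aperture":0, "tx":0.0013}, {"aperture":0, "tx":0.0013}, {"aperture":0, "tx":0.0013}]' | sed -n '2p;4p';python3 -m creep '[{"aperture":0, "tx":0.0013}, {"aperture":0, "tx":0.0013}, {"aperture":0, "tx":0.0013}]' | sed -n '2p;4p'
```

```text
position: [0.512, -0.0112, 0.0129]
contact_force: [3.1, 2.2, -1.2]
position: [0.5119, -0.0113, 0.0131]
contact_force: [5.5, 2.6, -0.2]
```

To row units: 0.0025 m / 0.75 = 0.0033, 0.0015 m / 0.75 = 0.002.

```bash
python3 -m creep '[{"aperture":0, "tx":0.002}, {"aperture":0, "tx":0.0033}, {"aperture":0, "tx":0.0033}]' | sed -n '2p;4p'; python3 -m creep '[{"aperture":0, "tx":-0.0107}, {"aperture":0, "tx":-0.0187}, {"aperture":0, "tx":-0.0267}, {"aperture":0, "tx":-0.0267, "tz":-0.0267}, {"aperture":0, "tx":-0.0267, "tz":-0.0667}, {"aperture":0, "tx":-0.0267, "tz":-0.12}, {"aperture":0, "tx":-0.0267, "tz":-0.1733}, {"aperture":0, "tx":-0.0267, "ty":-0.0533, "tz":-0.2}, {"aperture":0, "tx":-0.0267, "ty":-0.1067, "tz":-0.2}, {"aperture":0, "tx":-0.0267, "ty":-0.16, "tz":-0.2}, {"aperture":0, "tx":0.0267, "ty":-0.2, "tz":-0.2}, {"aperture":0, "tx":0.08, "ty":-0.2267, "tz":-0.2}, {"aperture":0, "tx":0.12, "ty":-0.24, "tz":-0.2}, {"aperture":0, "tx":0.12, "ty":-0.24, "tz":-0.2}, {"aperture":0, "tx":0.12, "ty":-0.24, "tz":-0.2}]'; python3 t.py
```

```text
position: [0.5118, -0.0115, 0.0137]
contact_force: [9.2, 4.0, -0.1]
time: 30.68
position: [0.4454, -0.2049, 0.1619]
ee_rot: [3.138, -0.003, -2.982]
contact_force: [-0.1, -0.1, -0.1]
gripper_width: 0.002
gripper_force: 0.0
rear -0.035 [ 0.0996 -0.035 ] 5.21
rear -0.02 [ 0.0856 -0.02  ] -4.84
rear 0 [0.099 0.   ] 5.68
rear 0.02 [0.0994 0.02  ] 5.99
rear 0.035 [0.0995 0.035 ] 4.56
side 0.07 [0.07   0.0452] 2.94 [ 0.07   -0.0465] 3.37
side 0.08 [0.08   0.0437] 4.86 [ 0.08   -0.0459] 3.75
side 0.09 [0.09  0.044] 4.36 [ 0.09   -0.0458] 2.38
house back [-0.0732 -0.035 ] -1.71
house back [-0.0733  0.035 ] -2.25
front profile y=0 [39 30 35 33 32 37 35 22 19 23 23 21 24 22 27 23 21 24 19 23 26]
```

The rear edge did not move under a 9 N push, so the pack is home against the bar. The jar is standing on the coaster.

```bash
python3 -c "
from cell import arm
print(arm.finish_job())"
```

```text
the job is handed in; nothing more can be done
None
```

I handed the job in at about 31 s: the jar stands on the coaster, and the pack is flat in the cradle and against the contact bar to within about 1 mm (it didn't move under a 9 N push). The tin, phone and lamp read unmoved, though I didn't re-measure the spare pack at the end, and I viewed 11 pictures, one over the limit of 10.

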